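# Put the set-up tools back in their foam cut-outs

### The job

Put the four loose set-up tools (drill chuck, V-block, step block, dial gauge) back into the foam tray, each fully down in the cut-out made for it: the chuck standing with its jaws up, the V-block with its groove up, the step block with its steps up, and the dial gauge face up with its stem in the slot. Leave the oil bottle and the screwdriver where they are.

Things in the scene. Friction and masses are not known exactly. Their poses are not given: they have to be found in the camera images.
- chuck_mid (a point): keyless drill chuck, dark steel with a brass-coloured band, standing on its back with its three jaws up: round, 43 mm across from 6 to 48 mm above its underside, tapering above that to the jaws, 76 mm tall, 0.5 kg. The point is on its axis, half-way up (38 mm above its underside); z up. It stands on the thin blue-grey work mat (3 mm), as the other three tools do
- vblock_mid (a point): steel V-block, 70 mm long (x, the direction of its groove), 48 mm wide (y), 40 mm tall, with a 90 degree V groove 32 mm wide and 16 mm deep along its top and a clamp slot along both flanks (5 mm deep, from 12 to 20 mm above its underside); its flanks above 20 mm are plain. 0.7 kg. The point is its centre, half-way up; z up. It may go in either way round
- step_mid (a point): black steel step block (for clamping straps), 84 mm long (x), 25 mm wide (y), seven steps of 12 mm, rising towards +x from 12 to 48 mm in rises of 6 mm; 0.45 kg, its centre of mass 10 mm towards +x from the middle. The point is the middle of its footprint, 24 mm above its underside; z up. It may go in either way round
- dial_mid (a point): dial gauge lying on its back, white face up: round head 44 mm across and 24 mm thick (42 mm across in its lower 13 mm), with a stem and plunger (8 mm, then 5 mm thick, axis 9 mm above its underside) reaching 55 mm from the head's centre along +x and a cap reaching 27 mm along -x; 0.16 kg. The point is the head's centre, half its thickness up; z up, away from the back
- seat_chuck (a point): foam module, 130 x 110 x 20 mm, charcoal over yellow, fixed in a low grey tray no higher than the foam; cut-out: a round hole 59 mm across. The point is the cut-out's middle, on its yellow floor, 10 mm below the foam's top; z up
- seat_vblock (a point): foam module, 130 x 110 x 20 mm, charcoal over yellow, fixed in a low grey tray no higher than the foam; cut-out: a broad rectangle, 86 mm (x) by 64 mm (y). The point is the cut-out's middle, on its yellow floor, 10 mm below the foam's top; z up
- seat_step (a point): foam module, 130 x 110 x 20 mm, charcoal over yellow, fixed in a low grey tray no higher than the foam; cut-out: a narrow rectangle, 100 mm (x) by 41 mm (y). The point is the cut-out's middle, on its yellow floor, 10 mm below the foam's top; z up
- seat_dial (a point): foam module, 130 x 110 x 20 mm, charcoal over yellow, fixed in a low grey tray no higher than the foam; cut-out: a round hole 60 mm across with a slot 24 mm wide through it along x, long towards +x (for stem and plunger) and short towards -x. The point is the cut-out's middle, on its yellow floor, 10 mm below the foam's top, 98 mm long over all; the centre of the round hole lies 14 mm from it towards -x. The stem must point to +x; z up
- oil_bottle: green squeeze bottle with a red nozzle, 50 mm across, 160 mm tall, standing beyond the mat: leave alone. Origin at the middle of its underside
- screwdriver: screwdriver, 190 mm long, lying to the right of the mat: leave alone. Origin on its underside, about the middle; it lies along its x
Mind the look-alikes: they are no part of the job. Leave any purple, red or white look-alike of the part that bears seat_step alone.

How it is judged:
By the outcome, as a careful person would: the job done as asked, in the order asked, and still so for the second after the job is handed in, with the robot touching nothing.
It also fails if it takes over 118 s, if anything falls off the work surface, if the arm or the gripper's body presses on something with over 40 N, if the wrist force passes 120 N, or if a joint passes its speed limit or range.

### The arm

A 7-joint arm with a two-finger parallel gripper is mounted at the origin on the work surface. World frame = base frame: x ahead of the robot, y to its left, z up, the work surface at z = 0. Lengths are in m, angles in rad, forces in N, time in s.
With the tool pointing down it reaches from about 0.425 to 0.925 m from the base axis. Payload 6.8 kg.
Tool frame: the origin (TCP) lies midway between the tips of the shut fingers; the grasp point (between the pads) lies 19 mm behind it; z points along the fingers, y is the line along which they close (so a half turn about z gives the same grasp; the last joint's range is limited). The gripper opens to 85 mm and grips with 20 to 120 N. Pads are 22 mm wide; open, the fingers measure 114 mm over their backs; the gripper's body (76 mm by 85 mm) begins 54 mm behind the grasp point. The pads swing forward as they close: fully open they stand 13 mm farther back than shut.
Start: joints at [-1.4, 0.477, 0.022, 1.555, -0.011, 1.109, -0.083], TCP at [0.186, 0.649, 0.231] pointing down, gripper open.
Joint ranges: [-2.96, 2.96], [-0.34, 2.1], [-1.41, 1.46], [0.24, 2.44], [-1.37, 4.51], [0.17, 1.92], [-2.96, 2.96]. Speed limits (rad/s): [2.39, 2.39, 3.14, 3.14, 3.14, 3.14, 3.14].

### API

Orientations are given as a unit quaternion [w, x, y, z].
In Python, from station import * gives the robot as it stands. The module is installed in compiled form; this text tells all that it offers.
- The arm moves only by the shell command python3 -m jog 'ROWS' [OPENING] [FORCE]. ROWS is JSON, a list of rows, each an object of numbers: "x", "y", "z": the shift along the tool's x, y, z in m; "ax", "ay", "az": the turn, a rotation vector about the tool's x, y, z in rad. In form: [{"x": .., "y": .., "z": .., "ax": .., "ay": .., "az": ..}, ...]. A call has 1 to 12 rows; each row is the pose to reach, as a shift and turn from the pose commanded when the call began, along the tool's axes at that moment; what a row does not reach only later rows make up. A row lasts 1/10 s, in which the tool goes at most 50 mm and 8.59 degrees, less where a joint would pass 70% of its speed; a pose out of reach is approached as far as the arm can. A call with a gripper value outside its range is refused whole. OPENING is the opening, from 0 (shut) to 1 (fully open), set as the call begins (- or left out, the last holds). The fingers move at their own pace and stop on an object; FORCE is the grip in N (left out, the last holds). Time passes only in rows, so rows that repeat a pose let the fingers close. It gives the time, the measured TCP pose, the force, the opening and the grip force at its end, in the units of the state.
- get_obs(): the state, without advancing time (a new reading comes with each control period).
- read_camera(name): name is "side" or "top"; returns the picture (400x640x3 uint8, red, green, blue); there is no depth.
- camera_params(name): a dict with "K" (3x3 intrinsics, pixels), "origin" and "attitude" of the camera in the world. Camera axes: x right, y up, looking along -z (the intrinsics and any distortion apply to the point x, -y, -z); pixel columns grow to the right and rows downward; lengths in m; the calibration is good to about 2 mm. A picture is of the moment at which its call begins. camera_params takes no time and is no camera call.
- hand_in(): hands the job in; it is judged then, once.
The state is a dict: "t": time; "q": joint angles; "joint_vel": joint speeds; "joint_torque": joint torques, N m; "eef_pos": TCP position; "tool_rot": TCP orientation; "contact_force": force on the tool from outside, world axes, zero at the start; "torque": the same for the moment, N m; "gripper_width": opening from 0.0 (shut) to 1.0 (fully open); "grasp_force": force on a finger pad.
Only numpy, scipy, OpenCV 4.12 (cv2) and the standard library are available. Lean on these libraries where they do the work, as an engineer would, in place of code of your own. Each camera call takes 0.05 s, during which the arm holds its last target. There are 200 camera calls.

## Working session

There is one attempt and no reset: what is moved stays moved. The work goes in short steps, Python scripts to look and compute and a shell command to move; the robot and the scene stay as the last step left them, time stands still between calls to the robot, and variables do not carry over. Pictures are saved under pics/ and viewed, at most 14 in all, crops included, and the job is handed in when it is done.

```bash
mkdir -p pics
python3 - <<'E'
from station import *
import cv2
for n in ["top","side"]:
    im=read_camera(n); cv2.imwrite(f"pics/{n}0.png",im[:,:,::-1]); print(n,camera_params(n))
o=get_obs();print(o)
E
```

```text
top {'K': array([[438.05102366,   0.        , 321.66544524],
       [  0.        , 438.05102366, 197.68838812],
       [  0.        ,   0.        ,   1.        ]]), 'origin': array([0.32221192, 0.06006509, 1.62718974]), 'attitude': array([-0.70002658, -0.04536545,  0.05020995,  0.71090346])}
side {'K': array([[469.88272162,   0.        , 316.22696327],
       [  0.        , 469.88272162, 199.00377894],
       [  0.        ,   0.        ,   1.        ]]), 'origin': array([-0.33290207, -0.96607865,  0.82784804]), 'attitude': array([ 0.81116616,  0.4739399 , -0.16615904, -0.29963579])}
{'t': 0.1, 'q': array([-1.40011203,  0.47771465,  0.02231518,  1.556335  , -0.01148348,
        1.10930058, -0.08309705]), 'joint_vel': array([ 0.00104741, -0.00145039, -0.00172251, -0.00351808,  0.0004343 ,
       -0.00018176, -0.00162692]), 'joint_torque': array([ 5.05710035e-03, -5.97760463e+01,  1.61399961e+00, -2.81952775e+01,
        1.28068600e-02,  5.04131793e-03, -6.73637700e-06]), 'eef_pos': array([0.18560457, 0.64843332, 0.2304317 ]), 'tool_rot': array([-5.33227181e-05,  1.38913943e-01,  9.90304121e-01, -8.13109877e-04]), 'contact_force': array([-0.19434235,  0.49990927, -0.39516729]), 'torque': array([-0.01845741,  0.03753013, -0.00311679]), 'grasp_force': 0.0, 'gripper_width': 0.9987076943367031}
```

View pics/top0.png

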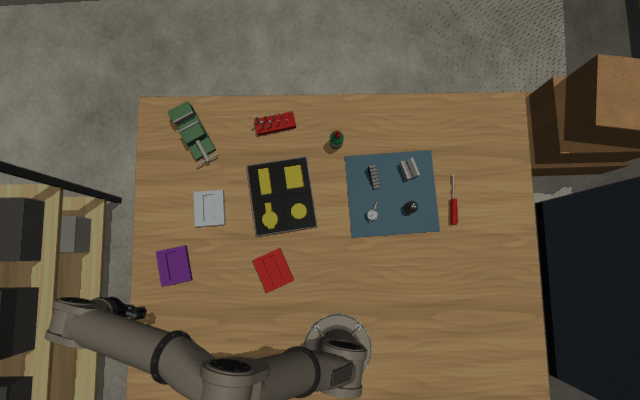

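View pics/side0.png

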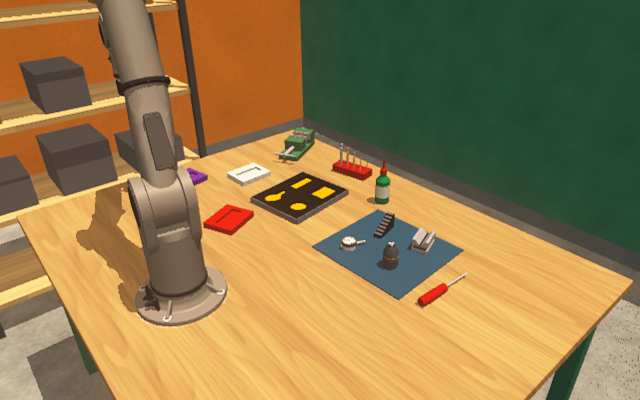

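The top view shows the tray at about (282,197) with four yellow cut-outs, and the mat at (392,194) with the step block (374,177), V-block (409,169), dial (372,214) and chuck (411,207). The side view shows the same scene.

Candidates for seat_step: the narrow yellow cut-out at top (265,181), and the look-alikes in white (209,208), purple (174,266) and red (273,270). I choose (265,181), charcoal over yellow, and check it in a crop.

```bash
cat > h.py <<'E'
from station import *
import cv2, numpy as np
from scipy.spatial.transform import Rotation as R
def rot(q): return R.from_quat([q[1],q[2],q[3],q[0]]).as_matrix()
def ray(n,uv):
    c=camera_params(n);K=c["K"];d=np.linalg.inv(K)@[uv[0],uv[1],1];return np.array(c["origin"]),rot(c["attitude"])@[d[0],-d[1],-d[2]]
def onz(n,uv,z):
    o,d=ray(n,uv);return o+d*(z-o[2])/d[2]
def tri(a,b):
    o1,d1=ray("top",a);o2,d2=ray("side",b);d1/=np.linalg.norm(d1);d2/=np.linalg.norm(d2)
    s=np.linalg.lstsq(np.c_[d1,-d2],o2-o1,rcond=None)[0];p,q=o1+d1*s[0],o2+d2*s[1];return (p+q)/2,np.linalg.norm(p-q)
E
python3 - <<'E'
from h import *
t=cv2.imread("pics/top0.png");s=cv2.imread("pics/side0.png")
a=cv2.resize(t[145:245,240:440],None,fx=4,fy=4,interpolation=cv2.INTER_CUBIC);cv2.imwrite("pics/tc.png",a)
b=cv2.resize(s[165:305,250:470],None,fx=3.6,fy=3.6,interpolation=cv2.INTER_CUBIC);cv2.imwrite("pics/sc.png",b)
for n,im in(("top",t),("side",s)):
    h=cv2.cvtColor(im,cv2.COLOR_BGR2HSV);m=cv2.inRange(h,(22,150,90),(35,255,255))
    if n=="top": m[:, :240]=0
    for c in cv2.findContours(m,cv2.RETR_EXTERNAL,cv2.CHAIN_APPROX_NONE)[0]:
        if cv2.contourArea(c)<60: continue
        mm=cv2.moments(c);u=(mm['m10']/mm['m00'],mm['m01']/mm['m00']);r=cv2.minAreaRect(c)
        print(n,np.round(u,1),cv2.contourArea(c),np.round(r[0],1),np.round(r[1],1),round(r[2],1),onz(n,u,.015).round(4),onz(n,r[0],.015).round(4))
E
```

```text
top [298.4 210.6] 174.0 [298.3 210.6] [14.8 15.2] 63.4 [0.4946 0.1342 0.015 ] [0.4947 0.1344 0.015 ]
top [269.2 217. ] 225.0 [269.5 215.5] [25. 15.] 90.0 [0.4724 0.242  0.015 ] [0.4781 0.2408 0.015 ]
top [264.3 180.9] 238.0 [264.3 180.9] [25.6 10.6] 81.5 [0.6081 0.2604 0.015 ] [0.608  0.2603 0.015 ]
top [293.5 176.5] 330.5 [293.6 176.4] [21.9 16.8] 81.9 [0.6229 0.1514 0.015 ] [0.6233 0.151  0.015 ]
side [323.2 192.1] 97.0 [323.1 192.2] [ 8.4 18.5] 60.9 [0.6262 0.1535 0.015 ] [0.6253 0.1533 0.015 ]
```

View pics/tc.png

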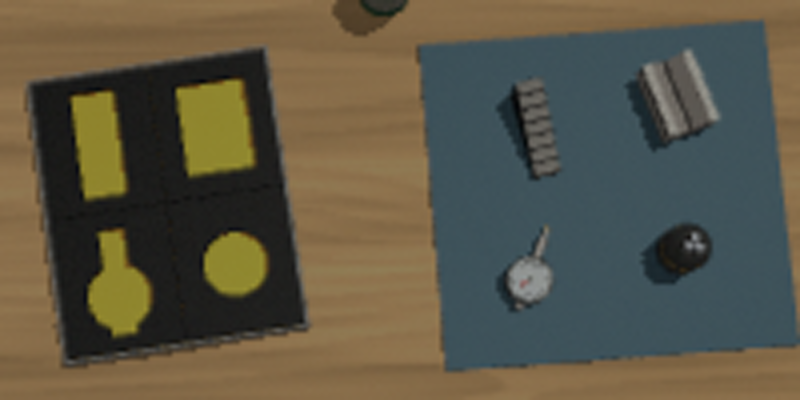

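View pics/sc.png

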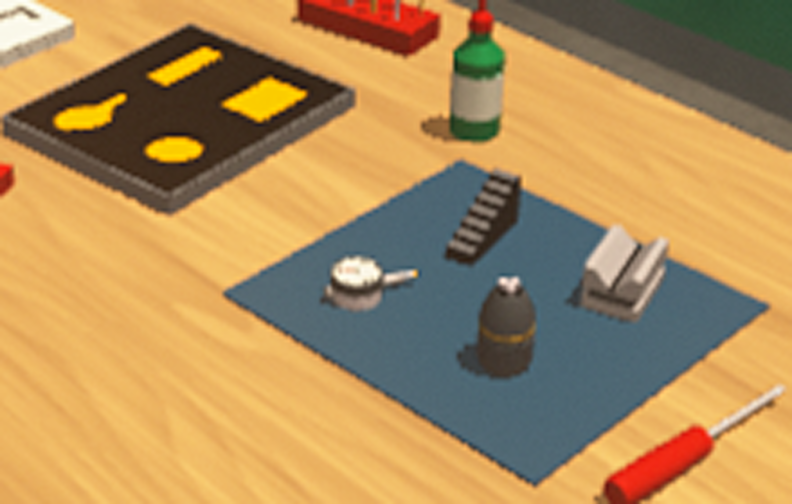

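The crops confirm the choice. The seat_step cut-out is charcoal over yellow at crop (98,145), next to the V-block seat at (216,127), with the dial seat at (118,290) below it (stem slot up) and the chuck seat at (236,264). The tools stand apart on the mat, and the step block rises away from the robot.

Run:
```python
from h import *
T=lambda x,y:(240+(x+.5)/4-.5,145+(y+.5)/4-.5)
S=lambda x,y:(250+(x+.5)/3.6-.5,165+(y+.5)/3.6-.5)
print("tray")
for a,b in (((30,83),(190,27)),((265,48),(353,95)),((307,326),(168,198)),((62,363),(5,120))):
    p,e=tri(T(*a),S(*b));print(p.round(4),e.round(4))
print("mat")
for a,b in (((419,45),(460,162)),((765,20),(767,307)),((798,345),(535,484)),((446,370),(226,295))):
    p,e=tri(T(*a),S(*b));print(p.round(4),e.round(4))
print("V")
for a in((637,70),(690,50),(720,118),(667,142),(679,95)):print(onz("top",T(*a),.043).round(4))
print("step hi,lo ends")
print(onz("top",T(527,80),.051).round(4),onz("top",T(547,175),.015).round(4))
print("dial head, tip",onz("top",T(530,281),.027).round(4),onz("top",T(545,228),.012).round(4), tri(T(530,281),S(356,266)))
print("chuck jaws",onz("top",T(692,239),.079).round(4), tri(T(692,239),S(510,283)))
for z,a in((.027,(356,266)),): print("side dial",onz("side",S(*a),z).round(4))
t=cv2.imread("pics/top0.png")
# vblock bright mask, dial white mask
h=cv2.cvtColor(t,cv2.COLOR_BGR2HSV);m=cv2.inRange(h,(0,0,95),(180,60,255));m[:150]=0;m[240:]=0;m[:,:350]=0;m[:,435:]=0
for c in cv2.findContours(m,cv2.RETR_EXTERNAL,cv2.CHAIN_APPROX_NONE)[0]:
    if cv2.contourArea(c)>15: r=cv2.minAreaRect(c);print(np.round(r[0],1),np.round(r[1],1),r[2],onz("top",r[0],.043).round(4))
```

```text
tray
[0.6673 0.3243 0.0176] 0.0001
[0.6991 0.104  0.013 ] 0.0009
[0.4365 0.068  0.0178] 0.0013
[0.4075 0.2926 0.0137] 0.004
mat
[ 0.7024 -0.0414 -0.0008] 0.0009
[ 0.7209 -0.3706  0.0013] 0.0027
[ 0.4131 -0.3875  0.0015] 0.0015
[ 0.3958 -0.0607 -0.0007] 0.0032
V
[ 0.666  -0.2398  0.043 ]
[ 0.6842 -0.2897  0.043 ]
[ 0.6199 -0.3145  0.043 ]
[ 0.5982 -0.2648  0.043 ]
[ 0.642  -0.2777  0.043 ]
step hi,lo ends
[ 0.6564 -0.1369  0.051 ] [ 0.5735 -0.1572  0.015 ]
dial head, tip [ 0.4735 -0.1368  0.027 ] [ 0.5241 -0.1541  0.012 ] (array([ 0.47372384, -0.13671215,  0.03280027]), np.float64(0.00199628340820224))
chuck jaws [ 0.5039 -0.276   0.079 ] (array([ 0.50411146, -0.27652801,  0.07577012]), np.float64(0.00048570408876548454))
side dial [ 0.4805 -0.1311  0.027 ]
[374.2 212. ] [10.6 17.3] 41.633541107177734 [ 0.4824 -0.1428  0.043 ]
[405.7 168.9] [19.3  4.7] 67.38013458251953 [ 0.6402 -0.2642  0.043 ]
[414.8 165.8] [19.1  3.5] 68.19859313964844 [ 0.6514 -0.2982  0.043 ]
```

```bash
cat >> h.py <<'E'
def to(p,yaw,frm=None,fy=None):
    """tool-frame shift/turn from the measured pose (tool assumed down) to TCP p, closing line at yaw deg"""
    o=get_obs();P=np.array(o["eef_pos"]) if frm is None else np.array(frm)
    M=rot(o["tool_rot"])
    cur=np.degrees(np.arctan2(M[1,1],M[0,1])); d=(yaw-cur+90)%180-90
    s=M.T@(np.array(p)-P); v=R.from_matrix(M.T@R.from_euler('z',d,degrees=True).as_matrix()@np.array([[0,1,0],[1,0,0],[0,0,-1.]])@np.eye(3)) if 0 else None
    tilt=np.degrees(np.arccos(-M[2,2]))
    print("shift",s.round(4),"az",round(-np.radians(d),4),"| cur yaw",round(cur,1),"tilt",round(tilt,2),"pos",P.round(4),"t",round(o["t"],2),"q",np.round(o["q"],2))
E
python3 -c "
from h import *
to((.5,.2,.25),90);to((.504,-.276,.25),90)"
```

```text
shift [-0.4256 -0.3447 -0.019 ] az -0.2787 | cur yaw 74.0 tilt 0.09 pos [0.1856 0.6484 0.2304] t 0.1 q [-1.4   0.48  0.02  1.56 -0.01  1.11 -0.08]
shift [-0.5605 -0.8012 -0.0182] az -0.2787 | cur yaw 74.0 tilt 0.09 pos [0.1856 0.6484 0.2304] t 0.1 q [-1.4   0.48  0.02  1.56 -0.01  1.11 -0.08]
```

```bash
python3 -m jog '[{"x":-0.425,"y":-0.345,"z":-0.02,"az":-0.28},{"x":-0.425,"y":-0.345,"z":-0.02,"az":-0.28},{"x":-0.425,"y":-0.345,"z":-0.02,"az":-0.28},{"x":-0.425,"y":-0.345,"z":-0.02,"az":-0.28},{"x":-0.425,"y":-0.345,"z":-0.02,"az":-0.28},{"x":-0.425,"y":-0.345,"z":-0.02,"az":-0.28},{"x":-0.425,"y":-0.345,"z":-0.02,"az":-0.28},{"x":-0.425,"y":-0.345,"z":-0.02,"az":-0.28},{"x":-0.425,"y":-0.345,"z":-0.02,"az":-0.28},{"x":-0.425,"y":-0.345,"z":-0.02,"az":-0.28},{"x":-0.425,"y":-0.345,"z":-0.02,"az":-0.28},{"x":-0.425,"y":-0.345,"z":-0.02,"az":-0.28}]' 1 40
python3 -c "
from h import *
to((.5,.2,.25),90);to((.504,-.276,.25),90)"
```

```text
shift [-0.4256 -0.3447 -0.019 ] az -0.2787 | cur yaw 74.0 tilt 0.09 pos [0.1856 0.6484 0.2304] t 0.1 q [-1.4   0.48  0.02  1.56 -0.01  1.11 -0.08]
shift [-0.5605 -0.8012 -0.0182] az -0.2787 | cur yaw 74.0 tilt 0.09 pos [0.1856 0.6484 0.2304] t 0.1 q [-1.4   0.48  0.02  1.56 -0.01  1.11 -0.08]validation failed for argument at $[0]...
```

```bash
python3 -m jog '[{"x":-0.025,"y":-0.02,"z":-0.01,"ax":0,"ay":0,"az":-0.1}]' 1 40; echo; python3 -m jog --help | head -30
```

```text
t: 0.2
eef_pos: [0.1996, 0.6243, 0.239]
tool_rot: [-0.002, 0.085, 0.996, -0.001]
contact_force: [-0.6, -0.2, -0.0]
gripper_width: 0.999
grasp_force: 0.0
invalid input: not JSON, or not a number
```

All six keys are needed in each row.

```bash
python3 -m jog '[{"x":-0.4,"y":-0.325,"z":-0.01,"ax":0,"ay":0,"az":-0.18},{"x":-0.4,"y":-0.325,"z":-0.01,"ax":0,"ay":0,"az":-0.18},{"x":-0.4,"y":-0.325,"z":-0.01,"ax":0,"ay":0,"az":-0.18},{"x":-0.4,"y":-0.325,"z":-0.01,"ax":0,"ay":0,"az":-0.18},{"x":-0.4,"y":-0.325,"z":-0.01,"ax":0,"ay":0,"az":-0.18},{"x":-0.4,"y":-0.325,"z":-0.01,"ax":0,"ay":0,"az":-0.18},{"x":-0.4,"y":-0.325,"z":-0.01,"ax":0,"ay":0,"az":-0.18},{"x":-0.4,"y":-0.325,"z":-0.01,"ax":0,"ay":0,"az":-0.18},{"x":-0.4,"y":-0.325,"z":-0.01,"ax":0,"ay":0,"az":-0.18},{"x":-0.4,"y":-0.325,"z":-0.01,"ax":0,"ay":0,"az":-0.18},{"x":-0.4,"y":-0.325,"z":-0.01,"ax":0,"ay":0,"az":-0.18},{"x":-0.4,"y":-0.325,"z":-0.01,"ax":0,"ay":0,"az":-0.18}]' 1 40
python3 -c "
from h import *
to((.504,-.276,.2),90)"
```

```text
t: 1.4
eef_pos: [0.5418, 0.2284, 0.251]
tool_rot: [0.0, 0.002, 1.0, -0.001]
contact_force: [-0.8, 0.5, -0.2]
gripper_width: 0.998
grasp_force: 0.0
shift [ 0.0354 -0.5045  0.0517] az -0.0049 | cur yaw 89.7 tilt 0.08 pos [0.5418 0.2284 0.251 ] t 1.4 q [-0.64  0.32  0.18  1.76 -0.06  1.07  1.12]
```

```bash
python3 -m jog '[{"x":0.035,"y":-0.504,"z":0.05,"ax":0,"ay":0,"az":0},{"x":0.035,"y":-0.504,"z":0.05,"ax":0,"ay":0,"az":0},{"x":0.035,"y":-0.504,"z":0.05,"ax":0,"ay":0,"az":0},{"x":0.035,"y":-0.504,"z":0.05,"ax":0,"ay":0,"az":0},{"x":0.035,"y":-0.504,"z":0.05,"ax":0,"ay":0,"az":0},{"x":0.035,"y":-0.504,"z":0.05,"ax":0,"ay":0,"az":0},{"x":0.035,"y":-0.504,"z":0.05,"ax":0,"ay":0,"az":0},{"x":0.035,"y":-0.504,"z":0.05,"ax":0,"ay":0,"az":0},{"x":0.035,"y":-0.504,"z":0.05,"ax":0,"ay":0,"az":0},{"x":0.035,"y":-0.504,"z":0.05,"ax":0,"ay":0,"az":0},{"x":0.035,"y":-0.504,"z":0.05,"ax":0,"ay":0,"az":0},{"x":0.035,"y":-0.504,"z":0.05,"ax":0,"ay":0,"az":0}]' 1 40
python3 -c "
from h import *
to((.504,-.276,.021),90)
im=read_camera('side');cv2.imwrite('pics/s1.png',cv2.resize(im[80:290,270:490,::-1],None,fx=2.8,fy=2.8))"
```

```text
t: 2.6
eef_pos: [0.5054, -0.2724, 0.2007]
tool_rot: [-0.0, 0.0, 1.0, 0.0]
contact_force: [-0.6, 0.2, -0.8]
gripper_width: 1.005
grasp_force: 0.0
shift [ 0.0012 -0.0037  0.1797] az -0.0006 | cur yaw 90.0 tilt 0.06 pos [ 0.5054 -0.2724  0.2007] t 2.6 q [ 0.07  0.36  0.4   1.85 -0.17  0.96  2.11]
```

View pics/s1.png

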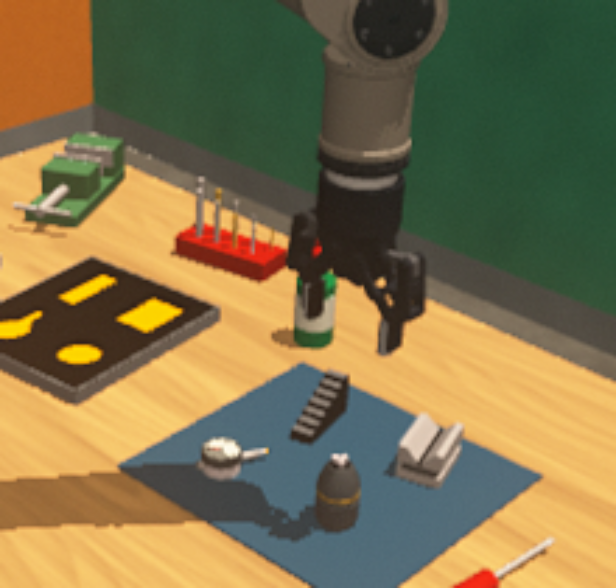

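The side view shows the gripper above the chuck at about (340,490), with open fingers clear of everything.

```bash
python3 -m jog '[{"x":0.003,"y":0,"z":0.04,"ax":0,"ay":0,"az":0},{"x":0.003,"y":0,"z":0.08,"ax":0,"ay":0,"az":0},{"x":0.003,"y":0,"z":0.11,"ax":0,"ay":0,"az":0},{"x":0.003,"y":0,"z":0.14,"ax":0,"ay":0,"az":0},{"x":0.003,"y":0,"z":0.16,"ax":0,"ay":0,"az":0},{"x":0.003,"y":0,"z":0.17,"ax":0,"ay":0,"az":0},{"x":0.003,"y":0,"z":0.181,"ax":0,"ay":0,"az":0},{"x":0.003,"y":0,"z":0.181,"ax":0,"ay":0,"az":0},{"x":0.003,"y":0,"z":0.181,"ax":0,"ay":0,"az":0}]' 1 50
python3 -m jog '[{"x":0,"y":0,"z":0,"ax":0,"ay":0,"az":0},{"x":0,"y":0,"z":0,"ax":0,"ay":0,"az":0},{"x":0,"y":0,"z":0,"ax":0,"ay":0,"az":0},{"x":0,"y":0,"z":0,"ax":0,"ay":0,"az":0},{"x":0,"y":0,"z":0,"ax":0,"ay":0,"az":0},{"x":0,"y":0,"z":0,"ax":0,"ay":0,"az":0},{"x":0,"y":0,"z":0,"ax":0,"ay":0,"az":0},{"x":0,"y":0,"z":0,"ax":0,"ay":0,"az":0},{"x":0,"y":0,"z":0,"ax":0,"ay":0,"az":0},{"x":0,"y":0,"z":0,"ax":0,"ay":0,"az":0}]' 0 50
```

```text
t: 3.55
eef_pos: [0.5034, -0.2718, 0.0209]
tool_rot: [0.0, -0.001, 1.0, -0.0]
contact_force: [-0.5, -0.4, 0.2]
gripper_width: 1.002
grasp_force: 0.0
t: 4.55
eef_pos: [0.5034, -0.2737, 0.0216]
tool_rot: [0.001, -0.0, 1.0, -0.001]
contact_force: [-1.7, -2.3, 7.2]
gripper_width: 0.49
grasp_force: 50.2
```

```bash
python3 -m jog '[{"x":0,"y":0,"z":-0.03,"ax":0,"ay":0,"az":0},{"x":0,"y":0,"z":-0.07,"ax":0,"ay":0,"az":0},{"x":0,"y":0,"z":-0.11,"ax":0,"ay":0,"az":0},{"x":0.009,"y":0.05,"z":-0.11,"ax":0,"ay":0,"az":-0.02},{"x":0.009,"y":0.1,"z":-0.11,"ax":0,"ay":0,"az":-0.05},{"x":0.009,"y":0.15,"z":-0.11,"ax":0,"ay":0,"az":-0.1},{"x":0.009,"y":0.2,"z":-0.11,"ax":0,"ay":0,"az":-0.13},{"x":0.009,"y":0.25,"z":-0.11,"ax":0,"ay":0,"az":-0.13},{"x":0.009,"y":0.3,"z":-0.11,"ax":0,"ay":0,"az":-0.13},{"x":0.009,"y":0.35,"z":-0.11,"ax":0,"ay":0,"az":-0.13},{"x":0.009,"y":0.4,"z":-0.11,"ax":0,"ay":0,"az":-0.13},{"x":0.009,"y":0.409,"z":-0.11,"ax":0,"ay":0,"az":-0.13}]' 0 50
python3 -m jog '[{"x":0,"y":0,"z":0,"ax":0,"ay":0,"az":0},{"x":0,"y":0,"z":0,"ax":0,"ay":0,"az":0},{"x":0,"y":0,"z":0,"ax":0,"ay":0,"az":0},{"x":0,"y":0,"z":0,"ax":0,"ay":0,"az":0}]' 0 50
python3 -c "
from h import *
to((.495,.134,.029),97.4)
im=read_camera('side');cv2.imwrite('pics/s2.png',cv2.resize(im[100:250,220:400,::-1],None,fx=4,fy=4))"
```

```text
t: 5.75
eef_pos: [0.492, 0.1444, 0.13]
tool_rot: [-0.0, -0.07, 0.998, 0.002]
contact_force: [-0.2, 0.2, -3.5]
gripper_width: 0.487
grasp_force: 52.8
t: 6.15
eef_pos: [0.4932, 0.135, 0.1302]
tool_rot: [-0.0, -0.064, 0.998, -0.0]
contact_force: [0.2, -0.5, -4.2]
gripper_width: 0.487
grasp_force: 52.8
shift [-0.0017 -0.0011  0.1012] az -0.0009 | cur yaw 97.3 tilt 0.04 pos [0.4932 0.135  0.1302] t 6.15 q [-0.59  0.34  0.25  2.05 -0.12  0.76  1.43]
```

View pics/s2.png

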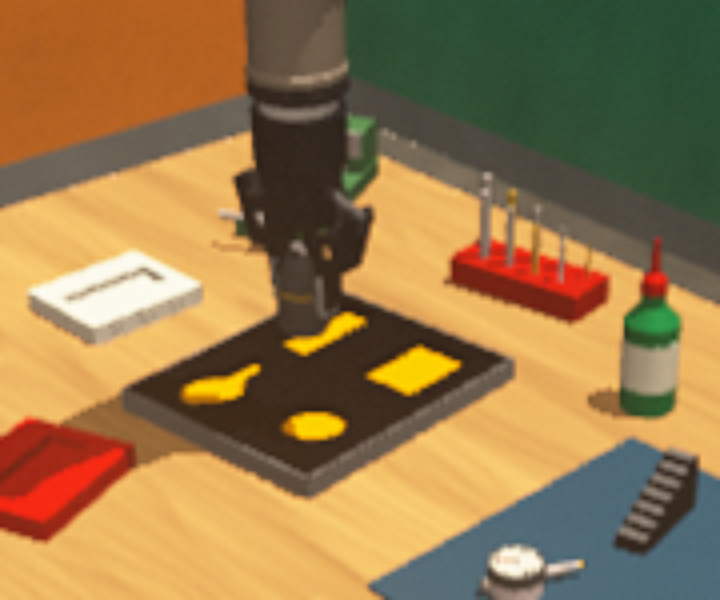

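The chuck hangs upright in the fingers with its base at crop (303,328), and its seat is at (315,425). I lower it in force-watched steps.

```bash
python3 -m jog '[{"x":-0.002,"y":0,"z":0.04,"ax":0,"ay":0,"az":0},{"x":-0.002,"y":0,"z":0.07,"ax":0,"ay":0,"az":0},{"x":-0.002,"y":0,"z":0.085,"ax":0,"ay":0,"az":0},{"x":-0.002,"y":0,"z":0.093,"ax":0,"ay":0,"az":0},{"x":-0.002,"y":0,"z":0.098,"ax":0,"ay":0,"az":0},{"x":-0.002,"y":0,"z":0.1,"ax":0,"ay":0,"az":0},{"x":-0.002,"y":0,"z":0.1,"ax":0,"ay":0,"az":0},{"x":-0.002,"y":0,"z":0.1,"ax":0,"ay":0,"az":0}]' 0 50
python3 -c "
from h import *
c=camera_params('side')
p=np.array([.4932,.135,.112]);v=rot(c['attitude']).T@(p-c['origin']);v=c['K']@(v*[1,-1,-1]);v=v[:2]/v[2];print((v-[220,100])*4)"
```

```text
t: 7.0
eef_pos: [0.4958, 0.1373, 0.031]
tool_rot: [0.001, -0.065, 0.998, 0.0]
contact_force: [0.0, 0.6, -3.2]
gripper_width: 0.488
grasp_force: 52.8
[304.62289192 325.03626721]
```

```bash
python3 -m jog '[{"x":0,"y":-0.003,"z":0.001,"ax":0,"ay":0,"az":0},{"x":0,"y":-0.003,"z":0.002,"ax":0,"ay":0,"az":0},{"x":0,"y":-0.003,"z":0.003,"ax":0,"ay":0,"az":0},{"x":0,"y":-0.003,"z":0.003,"ax":0,"ay":0,"az":0},{"x":0,"y":-0.003,"z":0.003,"ax":0,"ay":0,"az":0}]' 0 50
```

```text
t: 7.5
eef_pos: [0.4962, 0.1364, 0.0304]
tool_rot: [0.001, -0.066, 0.998, 0.002]
contact_force: [-10.3, 3.0, 30.4]
gripper_width: 0.486
grasp_force: 56.2
```

```bash
python3 -m jog '[{"x":0,"y":0,"z":-0.002,"ax":0,"ay":0,"az":0},{"x":0,"y":0,"z":-0.002,"ax":0,"ay":0,"az":0}]' 0 50
python3 -m jog '[{"x":0,"y":0,"z":0,"ax":0,"ay":0,"az":0},{"x":0,"y":0,"z":0,"ax":0,"ay":0,"az":0},{"x":0,"y":0,"z":0,"ax":0,"ay":0,"az":0},{"x":0,"y":0,"z":0,"ax":0,"ay":0,"az":0},{"x":0,"y":0,"z":0,"ax":0,"ay":0,"az":0},{"x":0,"y":0,"z":0,"ax":0,"ay":0,"az":0},{"x":0,"y":0,"z":-0.02,"ax":0,"ay":0,"az":0},{"x":0,"y":0,"z":-0.05,"ax":0,"ay":0,"az":0},{"x":0,"y":0,"z":-0.1,"ax":0,"ay":0,"az":0},{"x":0,"y":0,"z":-0.14,"ax":0,"ay":0,"az":0},{"x":0,"y":0,"z":-0.14,"ax":0,"ay":0,"az":0}]' 1 50
python3 -c "
from h import *
to((.6435,-.279,.17),110.5)
for n,b in(('side',(165,305,240,460)),):
  im=read_camera(n);cv2.imwrite('pics/%s3.png'%n,cv2.resize(im[b[0]:b[1],b[2]:b[3],::-1],None,fx=3.6,fy=3.6))"
```

```text
t: 7.7
eef_pos: [0.4964, 0.1347, 0.0305]
tool_rot: [0.001, -0.066, 0.998, 0.001]
contact_force: [-3.2, 0.4, 12.8]
gripper_width: 0.485
grasp_force: 54.4
t: 8.8
eef_pos: [0.499, 0.1351, 0.1747]
tool_rot: [0.005, -0.065, 0.998, 0.002]
contact_force: [0.0, -0.3, -0.2]
gripper_width: 1.002
grasp_force: 0.0
shift [-0.0892 -0.4294  0.0042] az -0.227 | cur yaw 97.5 tilt 0.58 pos [0.499  0.1351 0.1747] t 8.8 q [-0.61  0.28  0.27  2.01 -0.1   0.85  1.42]
```

View pics/side3.png

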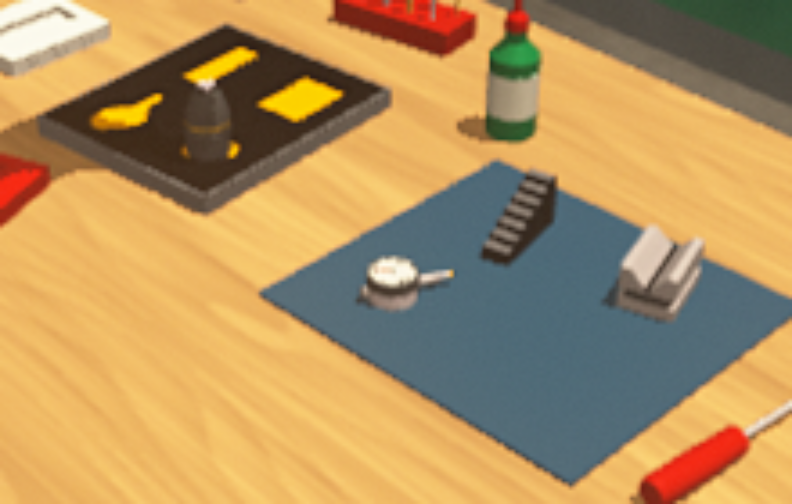

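The side crop shows the chuck upright in its round cut-out at (207,125), with yellow visible on both sides of it. Next is the V-block.

```bash
python3 -m jog '[{"x":-0.01,"y":-0.05,"z":0,"ax":0,"ay":0,"az":-0.02},{"x":-0.02,"y":-0.1,"z":0,"ax":0,"ay":0,"az":-0.06},{"x":-0.03,"y":-0.149,"z":0,"ax":0,"ay":0,"az":-0.1},{"x":-0.04,"y":-0.198,"z":0,"ax":0,"ay":0,"az":-0.14},{"x":-0.05,"y":-0.247,"z":0,"ax":0,"ay":0,"az":-0.18},{"x":-0.06,"y":-0.295,"z":0.01,"ax":0,"ay":0,"az":-0.227},{"x":-0.07,"y":-0.343,"z":0.01,"ax":0,"ay":0,"az":-0.227},{"x":-0.08,"y":-0.391,"z":0.02,"ax":0,"ay":0,"az":-0.227},{"x":-0.089,"y":-0.429,"z":0.03,"ax":0,"ay":0,"az":-0.227},{"x":-0.089,"y":-0.429,"z":0.04,"ax":0,"ay":0,"az":-0.227},{"x":-0.089,"y":-0.429,"z":0.04,"ax":0,"ay":0,"az":-0.227},{"x":-0.089,"y":-0.429,"z":0.04,"ax":0,"ay":0,"az":-0.227}]' 1 60
python3 -m jog '[{"x":0,"y":0,"z":0,"ax":0,"ay":0,"az":0},{"x":0,"y":0,"z":0,"ax":0,"ay":0,"az":0},{"x":0,"y":0,"z":0,"ax":0,"ay":0,"az":0}]' 1 60
python3 -c "
from h import *
to((.6435,-.279,.0135),110.5)
im=read_camera('top');cv2.imwrite('pics/t4.png',cv2.resize(im[130:240,330:450,::-1],None,fx=4,fy=4,interpolation=cv2.INTER_CUBIC))"
```

```text
t: 10.05
eef_pos: [0.6394, -0.2775, 0.1279]
tool_rot: [-0.001, -0.179, 0.984, 0.001]
contact_force: [0.0, 0.0, 0.2]
gripper_width: 1.0
grasp_force: 0.0
t: 10.35
eef_pos: [0.6403, -0.2787, 0.13]
tool_rot: [0.0, -0.179, 0.984, -0.0]
contact_force: [0.3, -0.5, -0.4]
gripper_width: 1.001
grasp_force: 0.0
shift [-0.0027 -0.0014  0.1165] az 0.0016 | cur yaw 110.6 tilt 0.05 pos [ 0.6403 -0.2787  0.13  ] t 10.35 q [ 0.12  0.63  0.31  1.6  -0.22  0.95  2.42]
```

```bash
python3 -m jog '[{"x":-0.003,"y":-0.001,"z":0.03,"ax":0,"ay":0,"az":0},{"x":-0.003,"y":-0.001,"z":0.06,"ax":0,"ay":0,"az":0},{"x":-0.003,"y":-0.001,"z":0.08,"ax":0,"ay":0,"az":0},{"x":-0.003,"y":-0.001,"z":0.1,"ax":0,"ay":0,"az":0},{"x":-0.003,"y":-0.001,"z":0.11,"ax":0,"ay":0,"az":0},{"x":-0.003,"y":-0.001,"z":0.116,"ax":0,"ay":0,"az":0},{"x":-0.003,"y":-0.001,"z":0.116,"ax":0,"ay":0,"az":0},{"x":-0.003,"y":-0.001,"z":0.116,"ax":0,"ay":0,"az":0}]' 1 60
python3 -m jog '[{"x":0,"y":0,"z":0,"ax":0,"ay":0,"az":0},{"x":0,"y":0,"z":0,"ax":0,"ay":0,"az":0},{"x":0,"y":0,"z":0,"ax":0,"ay":0,"az":0},{"x":0,"y":0,"z":0,"ax":0,"ay":0,"az":0},{"x":0,"y":0,"z":0,"ax":0,"ay":0,"az":0},{"x":0,"y":0,"z":0,"ax":0,"ay":0,"az":0},{"x":0,"y":0,"z":0,"ax":0,"ay":0,"az":0},{"x":0,"y":0,"z":0,"ax":0,"ay":0,"az":0},{"x":0,"y":0,"z":0,"ax":0,"ay":0,"az":0},{"x":0,"y":0,"z":0,"ax":0,"ay":0,"az":0}]' 0 60
python3 -m jog '[{"x":0,"y":0,"z":-0.02,"ax":0,"ay":0,"az":0},{"x":0,"y":0,"z":-0.05,"ax":0,"ay":0,"az":0},{"x":0,"y":0,"z":-0.09,"ax":0,"ay":0,"az":0},{"x":0,"y":0,"z":-0.11,"ax":0,"ay":0,"az":0},{"x":0,"y":0,"z":-0.11,"ax":0,"ay":0,"az":0}]' 0 60
python3 -c "
from h import *
to((.6235,.151,.12),97.4)"
```

```text
t: 11.2
eef_pos: [0.6437, -0.2797, 0.0143]
tool_rot: [0.001, -0.178, 0.984, -0.0]
contact_force: [-0.1, 0.3, 0.4]
gripper_width: 1.0
grasp_force: 0.0
t: 12.2
eef_pos: [0.6438, -0.28, 0.0143]
tool_rot: [0.001, -0.178, 0.984, -0.001]
contact_force: [-0.7, 0.4, 6.1]
gripper_width: 0.55
grasp_force: 65.0
t: 12.7
eef_pos: [0.6441, -0.2799, 0.1254]
tool_rot: [0.002, -0.178, 0.984, -0.001]
contact_force: [1.5, -0.6, -7.4]
gripper_width: 0.549
grasp_force: 64.7
shift [-0.1317  0.4108  0.0048] az 0.229 | cur yaw 110.5 tilt 0.2 pos [ 0.6441 -0.2799  0.1254] t 12.7 q [ 0.12  0.64  0.31  1.59 -0.22  0.94  2.43]
```

```bash
python3 -m jog '[{"x":-0.013,"y":0.041,"z":0,"ax":0,"ay":0,"az":0.02},{"x":-0.027,"y":0.085,"z":0,"ax":0,"ay":0,"az":0.05},{"x":-0.042,"y":0.13,"z":0,"ax":0,"ay":0,"az":0.09},{"x":-0.056,"y":0.176,"z":0,"ax":0,"ay":0,"az":0.13},{"x":-0.071,"y":0.222,"z":0,"ax":0,"ay":0,"az":0.17},{"x":-0.085,"y":0.267,"z":0,"ax":0,"ay":0,"az":0.2},{"x":-0.1,"y":0.312,"z":0,"ax":0,"ay":0,"az":0.229},{"x":-0.114,"y":0.356,"z":0,"ax":0,"ay":0,"az":0.229},{"x":-0.127,"y":0.395,"z":0,"ax":0,"ay":0,"az":0.229},{"x":-0.132,"y":0.411,"z":0,"ax":0,"ay":0,"az":0.229},{"x":-0.132,"y":0.411,"z":0,"ax":0,"ay":0,"az":0.229},{"x":-0.132,"y":0.411,"z":0,"ax":0,"ay":0,"az":0.229}]' 0 60
python3 -m jog '[{"x":0,"y":0,"z":0.02,"ax":0,"ay":0,"az":0},{"x":0,"y":0,"z":0.04,"ax":0,"ay":0,"az":0},{"x":0,"y":0,"z":0.05,"ax":0,"ay":0,"az":0},{"x":0,"y":0,"z":0.05,"ax":0,"ay":0,"az":0},{"x":0,"y":0,"z":0.05,"ax":0,"ay":0,"az":0}]' 0 60
python3 -c "
from h import *
to((.6235,.151,.03),97.4)
im=read_camera('side');cv2.imwrite('pics/s5.png',cv2.resize(im[140:230,240:370,::-1],None,fx=6,fy=6,interpolation=cv2.INTER_CUBIC))"
```

```text
t: 13.9
eef_pos: [0.6209, 0.1511, 0.1209]
tool_rot: [-0.002, -0.065, 0.998, -0.001]
contact_force: [-0.3, -1.0, -7.4]
gripper_width: 0.55
grasp_force: 65.3
t: 14.4
eef_pos: [0.6229, 0.1507, 0.0734]
tool_rot: [-0.0, -0.064, 0.998, -0.0]
contact_force: [0.1, -0.1, -7.0]
gripper_width: 0.549
grasp_force: 65.2
shift [-0.0006  0.0003  0.0434] az -0.0013 | cur yaw 97.3 tilt 0.03 pos [0.6229 0.1507 0.0734] t 14.4 q [-0.56  0.62  0.32  1.78 -0.26  0.79  1.58]
```

View pics/s5.png

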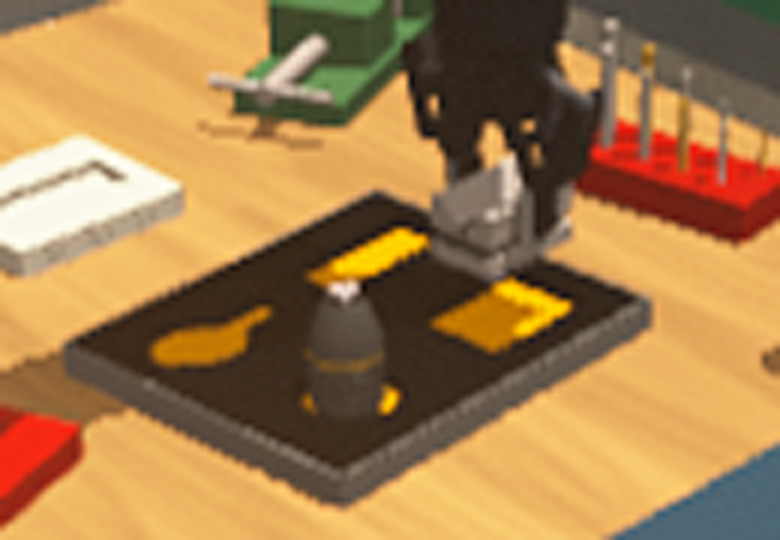

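The V-block is held level above its cut-out, with its near end's lower corners at crop (435,243) and (493,278). I check the offset along the groove from these.

```bash
python3 -c "
from h import *
a=np.radians(7.4);ex=np.array([np.cos(a),np.sin(a)]);ey=np.array([-ex[1],ex[0]])
for u in((435,243),(493,278),(548,247)):
  p=onz('side',(240+(u[0]+.5)/6-.5,140+(u[1]+.5)/6-.5),.062)[:2];d=p-[.6229,.1507];print(p.round(4),(d@ex).round(4),(d@ey).round(4))"
```

```text
[0.5986 0.1815] -0.0201 0.0336
[0.5957 0.1255] -0.0302 -0.0215
[0.645  0.1334] 0.0197 -0.02
```

```bash
python3 -m jog '[{"x":0.003,"y":0,"z":0.015,"ax":0,"ay":0,"az":0},{"x":0.003,"y":0,"z":0.03,"ax":0,"ay":0,"az":0},{"x":0.003,"y":0,"z":0.04,"ax":0,"ay":0,"az":0},{"x":0.003,"y":0,"z":0.045,"ax":0,"ay":0,"az":0},{"x":0.003,"y":0,"z":0.048,"ax":0,"ay":0,"az":0},{"x":0.003,"y":0,"z":0.048,"ax":0,"ay":0,"az":0},{"x":0.003,"y":0,"z":0.048,"ax":0,"ay":0,"az":0}]' 0 60
python3 -m jog '[{"x":0,"y":0,"z":0.001,"ax":0,"ay":0,"az":0},{"x":0,"y":0,"z":0.002,"ax":0,"ay":0,"az":0},{"x":0,"y":0,"z":0.002,"ax":0,"ay":0,"az":0}]' 0 60
```

```text
t: 15.15
eef_pos: [0.6201, 0.1514, 0.0256]
tool_rot: [0.0, -0.065, 0.998, 0.0]
contact_force: [0.1, 0.4, -6.7]
gripper_width: 0.547
grasp_force: 65.2
t: 15.45
eef_pos: [0.6196, 0.1514, 0.0234]
tool_rot: [0.0, -0.065, 0.998, 0.0]
contact_force: [-0.6, -0.9, -6.7]
gripper_width: 0.551
grasp_force: 65.2
```

```bash
python3 -m jog '[{"x":0,"y":0,"z":0.001,"ax":0,"ay":0,"az":0},{"x":0,"y":0,"z":0.001,"ax":0,"ay":0,"az":0}]' 0 60
python3 -m jog '[{"x":0,"y":0,"z":0,"ax":0,"ay":0,"az":0},{"x":0,"y":0,"z":0,"ax":0,"ay":0,"az":0},{"x":0,"y":0,"z":0,"ax":0,"ay":0,"az":0},{"x":0,"y":0,"z":0,"ax":0,"ay":0,"az":0},{"x":0,"y":0,"z":0,"ax":0,"ay":0,"az":0},{"x":0,"y":0,"z":0,"ax":0,"ay":0,"az":0},{"x":0,"y":0,"z":-0.02,"ax":0,"ay":0,"az":0},{"x":0,"y":0,"z":-0.05,"ax":0,"ay":0,"az":0},{"x":0,"y":0,"z":-0.1,"ax":0,"ay":0,"az":0},{"x":0,"y":0,"z":-0.1,"ax":0,"ay":0,"az":0},{"x":0,"y":0,"z":-0.1,"ax":0,"ay":0,"az":0}]' 1 60
python3 -c "
from h import *
to((.6305,-.1435,.13),103.8)
im=read_camera('side');cv2.imwrite('pics/s6.png',cv2.resize(im[160:250,240:370,::-1],None,fx=6,fy=6,interpolation=cv2.INTER_CUBIC))"
```

```text
t: 15.65
eef_pos: [0.6197, 0.1514, 0.0232]
tool_rot: [0.0, -0.065, 0.998, 0.0]
contact_force: [-4.0, -0.7, 3.8]
gripper_width: 0.552
grasp_force: 66.5
t: 16.75
eef_pos: [0.6206, 0.1516, 0.1237]
tool_rot: [0.001, -0.065, 0.998, 0.001]
contact_force: [-0.2, 0.4, -0.5]
gripper_width: 0.999
grasp_force: 0.0
shift [ 0.0282 -0.294  -0.0066] az -0.1117 | cur yaw 97.4 tilt 0.18 pos [0.6206 0.1516 0.1237] t 16.75 q [-0.58  0.55  0.34  1.76 -0.23  0.87  1.56]
```

View pics/s6.png

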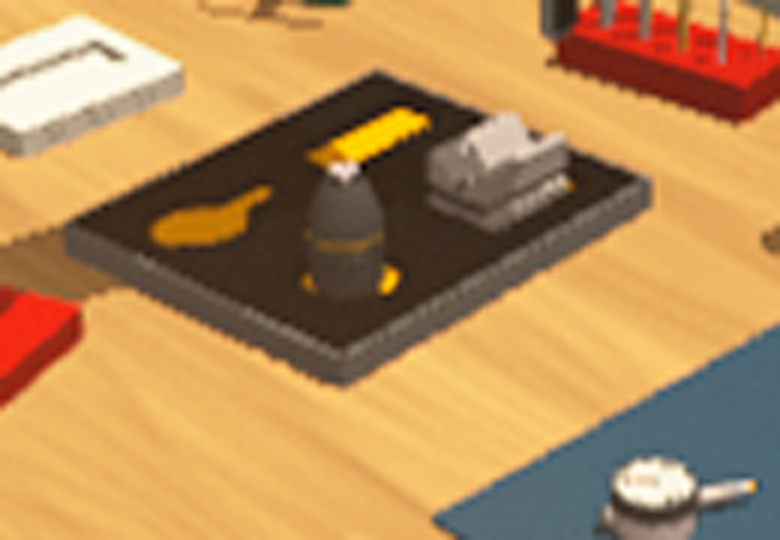

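The V-block sits in its cut-out, groove up, at (500,175), with its clamp slot just above the foam. Next is the step block.

```bash
python3 -m jog '[{"x":0.004,"y":-0.04,"z":0,"ax":0,"ay":0,"az":-0.02},{"x":0.009,"y":-0.085,"z":0,"ax":0,"ay":0,"az":-0.05},{"x":0.013,"y":-0.13,"z":0,"ax":0,"ay":0,"az":-0.08},{"x":0.018,"y":-0.175,"z":0,"ax":0,"ay":0,"az":-0.11},{"x":0.022,"y":-0.22,"z":0,"ax":0,"ay":0,"az":-0.112},{"x":0.026,"y":-0.265,"z":0,"ax":0,"ay":0,"az":-0.112},{"x":0.028,"y":-0.294,"z":0,"ax":0,"ay":0,"az":-0.112},{"x":0.028,"y":-0.294,"z":0,"ax":0,"ay":0,"az":-0.112},{"x":0.028,"y":-0.294,"z":0,"ax":0,"ay":0,"az":-0.112},{"x":0.028,"y":-0.294,"z":0,"ax":0,"ay":0,"az":-0.112}]' 1 60
python3 -c "
from h import *
to((.6305,-.1435,.0145),103.8)"
```

```text
t: 17.8
eef_pos: [0.6293, -0.1417, 0.121]
tool_rot: [-0.001, -0.121, 0.993, 0.001]
contact_force: [-0.3, 0.9, 0.5]
gripper_width: 1.0
grasp_force: 0.0
shift [-0.0009 -0.0022  0.1065] az 0.0024 | cur yaw 103.9 tilt 0.14 pos [ 0.6293 -0.1417  0.121 ] t 17.8 q [-0.11  0.56  0.33  1.74 -0.23  0.88  2.13]
```

```bash
python3 -m jog '[{"x":-0.001,"y":-0.001,"z":0.03,"ax":0,"ay":0,"az":0},{"x":-0.001,"y":-0.001,"z":0.06,"ax":0,"ay":0,"az":0},{"x":-0.001,"y":-0.001,"z":0.08,"ax":0,"ay":0,"az":0},{"x":-0.001,"y":-0.001,"z":0.095,"ax":0,"ay":0,"az":0},{"x":-0.001,"y":-0.001,"z":0.104,"ax":0,"ay":0,"az":0},{"x":-0.001,"y":-0.001,"z":0.107,"ax":0,"ay":0,"az":0},{"x":-0.001,"y":-0.001,"z":0.107,"ax":0,"ay":0,"az":0},{"x":-0.001,"y":-0.001,"z":0.107,"ax":0,"ay":0,"az":0}]' 1 80
python3 -m jog '[{"x":0,"y":0,"z":0,"ax":0,"ay":0,"az":0},{"x":0,"y":0,"z":0,"ax":0,"ay":0,"az":0},{"x":0,"y":0,"z":0,"ax":0,"ay":0,"az":0},{"x":0,"y":0,"z":0,"ax":0,"ay":0,"az":0},{"x":0,"y":0,"z":0,"ax":0,"ay":0,"az":0},{"x":0,"y":0,"z":0,"ax":0,"ay":0,"az":0},{"x":0,"y":0,"z":0,"ax":0,"ay":0,"az":0},{"x":0,"y":0,"z":0,"ax":0,"ay":0,"az":0},{"x":0,"y":0,"z":0,"ax":0,"ay":0,"az":0},{"x":0,"y":0,"z":0,"ax":0,"ay":0,"az":0}]' 0 80
```

```text
t: 18.6
eef_pos: [0.6317, -0.1446, 0.0162]
tool_rot: [0.001, -0.12, 0.993, -0.0]
contact_force: [-0.2, -0.3, 0.2]
gripper_width: 0.999
grasp_force: 0.0
t: 19.6
eef_pos: [0.6313, -0.1447, 0.0157]
tool_rot: [0.0, -0.12, 0.993, -0.0]
contact_force: [-1.0, -0.7, 5.2]
gripper_width: 0.276
grasp_force: 79.6
```

```bash
python3 -m jog '[{"x":0,"y":0,"z":-0.02,"ax":0,"ay":0,"az":0},{"x":0,"y":0,"z":-0.06,"ax":0,"ay":0,"az":0},{"x":0,"y":0,"z":-0.11,"ax":0,"ay":0,"az":0},{"x":0,"y":0,"z":-0.11,"ax":0,"ay":0,"az":0}]' 0 80
python3 -c "
from h import *
to((.6254,.2621,.12),97.4)"
```

```text
t: 20.0
eef_pos: [0.6347, -0.1458, 0.1313]
tool_rot: [0.005, -0.12, 0.993, -0.001]
contact_force: [1.7, -0.3, -3.2]
gripper_width: 0.275
grasp_force: 79.4
shift [-0.088   0.3984  0.0105] az 0.1115 | cur yaw 103.8 tilt 0.59 pos [ 0.6347 -0.1458  0.1313] t 20.0 q [-0.11  0.55  0.34  1.73 -0.23  0.89  2.13]
```

```bash
python3 -m jog '[{"x":-0.009,"y":0.04,"z":0,"ax":0,"ay":0,"az":0.02},{"x":-0.02,"y":0.085,"z":0,"ax":0,"ay":0,"az":0.04},{"x":-0.03,"y":0.13,"z":0,"ax":0,"ay":0,"az":0.06},{"x":-0.04,"y":0.175,"z":0,"ax":0,"ay":0,"az":0.08},{"x":-0.05,"y":0.22,"z":0,"ax":0,"ay":0,"az":0.1},{"x":-0.061,"y":0.265,"z":0,"ax":0,"ay":0,"az":0.112},{"x":-0.071,"y":0.31,"z":0,"ax":0,"ay":0,"az":0.112},{"x":-0.082,"y":0.355,"z":0,"ax":0,"ay":0,"az":0.112},{"x":-0.091,"y":0.393,"z":0,"ax":0,"ay":0,"az":0.112},{"x":-0.091,"y":0.397,"z":0,"ax":0,"ay":0,"az":0.112},{"x":-0.091,"y":0.397,"z":0,"ax":0,"ay":0,"az":0.112}]' 0 80
python3 -m jog '[{"x":0,"y":0,"z":0.02,"ax":0,"ay":0,"az":0},{"x":0,"y":0,"z":0.04,"ax":0,"ay":0,"az":0},{"x":0,"y":0,"z":0.05,"ax":0,"ay":0,"az":0},{"x":0,"y":0,"z":0.05,"ax":0,"ay":0,"az":0},{"x":0,"y":0,"z":0.05,"ax":0,"ay":0,"az":0}]' 0 80
python3 -c "
from h import *
to((.6254,.2621,.0245),97.4)
im=read_camera('side');cv2.imwrite('pics/s7.png',cv2.resize(im[130:230,240:370,::-1],None,fx=6,fy=6,interpolation=cv2.INTER_CUBIC))"
```

```text
t: 21.1
eef_pos: [0.6225, 0.2647, 0.123]
tool_rot: [-0.002, -0.067, 0.998, -0.0]
contact_force: [0.3, -1.1, -3.9]
gripper_width: 0.278
grasp_force: 79.6
t: 21.6
eef_pos: [0.6249, 0.2617, 0.0754]
tool_rot: [-0.0, -0.064, 0.998, -0.0]
contact_force: [0.6, -0.3, -3.7]
gripper_width: 0.276
grasp_force: 79.7
shift [-0.0006  0.0004  0.0509] az -0.0012 | cur yaw 97.3 tilt 0.03 pos [0.6249 0.2617 0.0754] t 21.6 q [-0.71  0.67  0.32  1.68 -0.26  0.84  1.42]
```

View pics/s7.png

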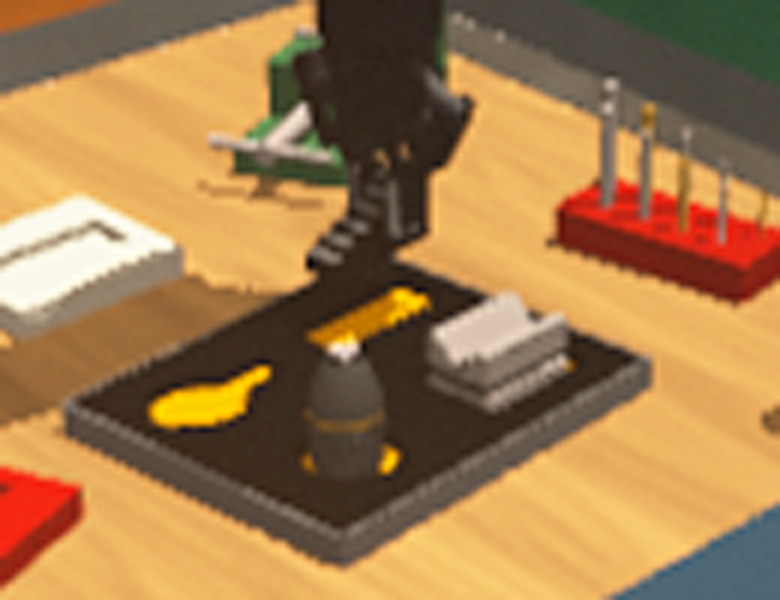

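The step block is held level above its seat. The front edge of its lowest step runs from about crop (308,254) to (333,268).

```bash
python3 -c "
from h import *
a=np.radians(7.4);ex=np.array([np.cos(a),np.sin(a)]);ey=np.array([-ex[1],ex[0]])
for u in((308,254),(333,268)):
  p=onz('side',(240+(u[0]+.5)/6-.5,130+(u[1]+.5)/6-.5),.0747)[:2];d=p-[.6249,.2617];print(p.round(4),(d@ex).round(4),(d@ey).round(4))"
```

```text
[0.5669 0.2624] -0.0574 0.0082
[0.5667 0.2376] -0.0608 -0.0164
```

```bash
python3 -m jog '[{"x":-0.001,"y":0,"z":0.015,"ax":0,"ay":0,"az":0},{"x":-0.001,"y":0,"z":0.03,"ax":0,"ay":0,"az":0},{"x":-0.001,"y":0,"z":0.04,"ax":0,"ay":0,"az":0},{"x":-0.001,"y":0,"z":0.045,"ax":0,"ay":0,"az":0},{"x":-0.001,"y":0,"z":0.048,"ax":0,"ay":0,"az":0},{"x":-0.001,"y":0,"z":0.048,"ax":0,"ay":0,"az":0},{"x":-0.001,"y":0,"z":0.048,"ax":0,"ay":0,"az":0}]' 0 80
python3 -m jog '[{"x":0,"y":0,"z":0.001,"ax":0,"ay":0,"az":0},{"x":0,"y":0,"z":0.002,"ax":0,"ay":0,"az":0},{"x":0,"y":0,"z":0.002,"ax":0,"ay":0,"az":0}]' 0 80
```

```text
t: 22.35
eef_pos: [0.6259, 0.2629, 0.0277]
tool_rot: [0.0, -0.065, 0.998, 0.0]
contact_force: [1.4, -0.5, -3.3]
gripper_width: 0.278
grasp_force: 79.7
t: 22.65
eef_pos: [0.6255, 0.2629, 0.0254]
tool_rot: [0.0, -0.065, 0.998, 0.0]
contact_force: [0.3, -0.5, -3.8]
gripper_width: 0.278
grasp_force: 79.7
```

```bash
python3 -m jog '[{"x":0,"y":0,"z":0.001,"ax":0,"ay":0,"az":0},{"x":0,"y":0,"z":0.001,"ax":0,"ay":0,"az":0}]' 0 80
python3 -m jog '[{"x":0,"y":0,"z":0,"ax":0,"ay":0,"az":0},{"x":0,"y":0,"z":0,"ax":0,"ay":0,"az":0},{"x":0,"y":0,"z":0,"ax":0,"ay":0,"az":0},{"x":0,"y":0,"z":0,"ax":0,"ay":0,"az":0},{"x":0,"y":0,"z":0,"ax":0,"ay":0,"az":0},{"x":0,"y":0,"z":0,"ax":0,"ay":0,"az":0},{"x":0,"y":0,"z":0,"ax":0,"ay":0,"az":0},{"x":0,"y":0,"z":-0.02,"ax":0,"ay":0,"az":0},{"x":0,"y":0,"z":-0.05,"ax":0,"ay":0,"az":0},{"x":0,"y":0,"z":-0.1,"ax":0,"ay":0,"az":0},{"x":0,"y":0,"z":-0.12,"ax":0,"ay":0,"az":0},{"x":0,"y":0,"z":-0.12,"ax":0,"ay":0,"az":0}]' 1 40
python3 -c "
from h import *
to((.475,-.136,.14),71.1)
im=read_camera('side');cv2.imwrite('pics/s8.png',cv2.resize(im[150:250,240:370,::-1],None,fx=6,fy=6,interpolation=cv2.INTER_CUBIC))"
```

```text
t: 22.85
eef_pos: [0.6257, 0.2629, 0.0248]
tool_rot: [0.0, -0.065, 0.998, 0.0]
contact_force: [-2.0, -0.7, 0.0]
gripper_width: 0.276
grasp_force: 80.1
t: 24.05
eef_pos: [0.628, 0.2636, 0.1486]
tool_rot: [0.003, -0.064, 0.998, 0.002]
contact_force: [-0.8, 0.8, -0.2]
gripper_width: 1.0
grasp_force: 0.0
shift [ 0.2031 -0.3766  0.0063] az 0.4587 | cur yaw 97.4 tilt 0.42 pos [0.628  0.2636 0.1486] t 24.05 q [-0.73  0.58  0.35  1.64 -0.23  0.96  1.4 ]
```

View pics/s8.png

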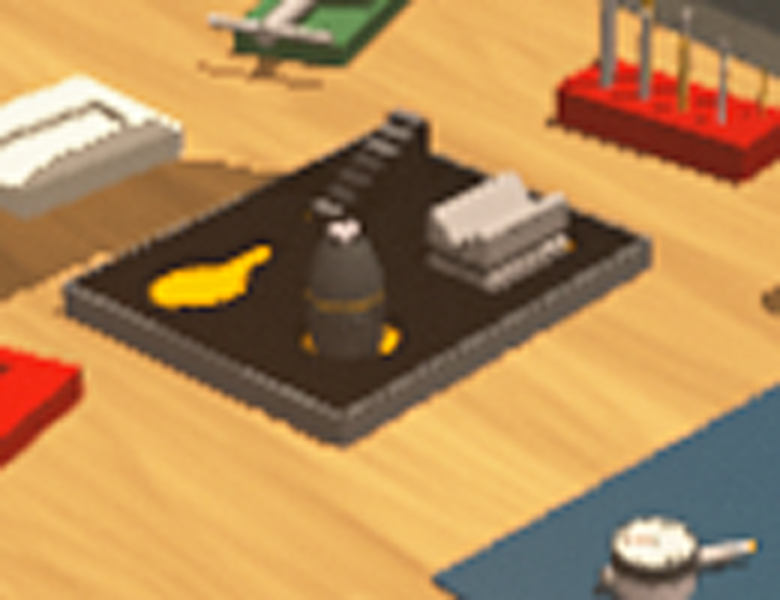

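The step block is fully down in its narrow cut-out, steps rising away, at (375,165). Only the dial seat at (205,280) is still empty, so the dial gauge is next.

```bash
python3 -m jog '[{"x":0.018,"y":-0.034,"z":0,"ax":0,"ay":0,"az":0.02},{"x":0.04,"y":-0.074,"z":0,"ax":0,"ay":0,"az":0.07},{"x":0.062,"y":-0.115,"z":0,"ax":0,"ay":0,"az":0.13},{"x":0.084,"y":-0.156,"z":0,"ax":0,"ay":0,"az":0.19},{"x":0.106,"y":-0.197,"z":0,"ax":0,"ay":0,"az":0.25},{"x":0.128,"y":-0.238,"z":0,"ax":0,"ay":0,"az":0.31},{"x":0.15,"y":-0.279,"z":0,"ax":0,"ay":0,"az":0.37},{"x":0.172,"y":-0.32,"z":0,"ax":0,"ay":0,"az":0.43},{"x":0.194,"y":-0.36,"z":0.01,"ax":0,"ay":0,"az":0.459},{"x":0.201,"y":-0.376,"z":0.02,"ax":0,"ay":0,"az":0.459},{"x":0.201,"y":-0.376,"z":0.03,"ax":0,"ay":0,"az":0.459},{"x":0.201,"y":-0.376,"z":0.03,"ax":0,"ay":0,"az":0.459}]' 1 40
python3 -m jog '[{"x":0,"y":0,"z":0,"ax":0,"ay":0,"az":0},{"x":0,"y":0,"z":0,"ax":0,"ay":0,"az":0},{"x":0,"y":0,"z":0,"ax":0,"ay":0,"az":0}]' 1 40
python3 -c "
from h import *
to((.475,-.136,.012),71.1)"
```

```text
t: 25.3
eef_pos: [0.4731, -0.1352, 0.1123]
tool_rot: [-0.002, 0.164, 0.986, -0.0]
contact_force: [-0.1, 0.7, -0.5]
gripper_width: 1.003
grasp_force: 0.0
t: 25.6
eef_pos: [0.4753, -0.1349, 0.1145]
tool_rot: [0.0, 0.163, 0.987, 0.0]
contact_force: [-0.2, -0.3, 0.2]
gripper_width: 1.001
grasp_force: 0.0
shift [-1.000e-04 -1.100e-03  1.025e-01] az 0.002 | cur yaw 71.2 tilt 0.03 pos [ 0.4753 -0.1349  0.1145] t 25.6 q [-0.28  0.37  0.53  2.11 -0.28  0.72  1.68]
```

```bash
python3 -m jog '[{"x":0,"y":-0.001,"z":0.03,"ax":0,"ay":0,"az":0},{"x":0,"y":-0.001,"z":0.06,"ax":0,"ay":0,"az":0},{"x":0,"y":-0.001,"z":0.08,"ax":0,"ay":0,"az":0},{"x":0,"y":-0.001,"z":0.093,"ax":0,"ay":0,"az":0},{"x":0,"y":-0.001,"z":0.099,"ax":0,"ay":0,"az":0},{"x":0,"y":-0.001,"z":0.103,"ax":0,"ay":0,"az":0},{"x":0,"y":-0.001,"z":0.103,"ax":0,"ay":0,"az":0},{"x":0,"y":-0.001,"z":0.103,"ax":0,"ay":0,"az":0}]' 1 40
python3 -m jog '[{"x":0,"y":0,"z":0,"ax":0,"ay":0,"az":0},{"x":0,"y":0,"z":0,"ax":0,"ay":0,"az":0},{"x":0,"y":0,"z":0,"ax":0,"ay":0,"az":0},{"x":0,"y":0,"z":0,"ax":0,"ay":0,"az":0},{"x":0,"y":0,"z":0,"ax":0,"ay":0,"az":0},{"x":0,"y":0,"z":0,"ax":0,"ay":0,"az":0},{"x":0,"y":0,"z":0,"ax":0,"ay":0,"az":0},{"x":0,"y":0,"z":0,"ax":0,"ay":0,"az":0},{"x":0,"y":0,"z":0,"ax":0,"ay":0,"az":0},{"x":0,"y":0,"z":0,"ax":0,"ay":0,"az":0}]' 0 40
```

```text
t: 26.4
eef_pos: [0.4749, -0.137, 0.0119]
tool_rot: [0.001, 0.164, 0.986, 0.0]
contact_force: [-0.1, -0.6, -0.0]
gripper_width: 1.001
grasp_force: 0.0
t: 27.4
eef_pos: [0.4745, -0.1368, 0.0119]
tool_rot: [0.0, 0.164, 0.986, 0.0]
contact_force: [-2.3, 1.4, 7.1]
gripper_width: 0.491
grasp_force: 39.5
```

```bash
python3 -m jog '[{"x":0,"y":0,"z":-0.015,"ax":0,"ay":0,"az":0},{"x":0,"y":0,"z":-0.04,"ax":0,"ay":0,"az":0},{"x":0,"y":0,"z":-0.08,"ax":0,"ay":0,"az":0},{"x":0,"y":0,"z":-0.12,"ax":0,"ay":0,"az":0},{"x":0,"y":0,"z":-0.155,"ax":0,"ay":0,"az":0},{"x":0,"y":0,"z":-0.165,"ax":0,"ay":0,"az":0},{"x":0,"y":0,"z":-0.165,"ax":0,"ay":0,"az":0},{"x":0,"y":0,"z":-0.165,"ax":0,"ay":0,"az":0}]' 0 40
python3 -c "
from h import *
to((.466,.240,.178),97.4)"
```

```text
t: 28.2
eef_pos: [0.4734, -0.1364, 0.1751]
tool_rot: [-0.001, 0.164, 0.986, 0.0]
contact_force: [0.2, -0.5, -1.8]
gripper_width: 0.491
grasp_force: 41.4
shift [ 0.1288  0.3537 -0.0028] az -0.4585 | cur yaw 71.1 tilt 0.11 pos [ 0.4734 -0.1364  0.1751] t 28.2 q [-0.35  0.28  0.6   2.07 -0.2   0.85  1.61]
```

```bash
python3 -m jog '[{"x":0.012,"y":0.034,"z":0,"ax":0,"ay":0,"az":-0.04},{"x":0.026,"y":0.072,"z":0,"ax":0,"ay":0,"az":-0.09},{"x":0.041,"y":0.112,"z":0,"ax":0,"ay":0,"az":-0.14},{"x":0.056,"y":0.152,"z":0,"ax":0,"ay":0,"az":-0.2},{"x":0.07,"y":0.192,"z":0,"ax":0,"ay":0,"az":-0.26},{"x":0.085,"y":0.232,"z":0,"ax":0,"ay":0,"az":-0.32},{"x":0.099,"y":0.272,"z":0,"ax":0,"ay":0,"az":-0.38},{"x":0.114,"y":0.312,"z":0,"ax":0,"ay":0,"az":-0.43},{"x":0.126,"y":0.345,"z":0,"ax":0,"ay":0,"az":-0.459},{"x":0.129,"y":0.354,"z":0,"ax":0,"ay":0,"az":-0.459},{"x":0.129,"y":0.354,"z":0,"ax":0,"ay":0,"az":-0.459},{"x":0.129,"y":0.354,"z":0,"ax":0,"ay":0,"az":-0.459}]' 0 40
python3 -m jog '[{"x":0,"y":0,"z":0.03,"ax":0,"ay":0,"az":0},{"x":0,"y":0,"z":0.07,"ax":0,"ay":0,"az":0},{"x":0,"y":0,"z":0.1,"ax":0,"ay":0,"az":0},{"x":0,"y":0,"z":0.11,"ax":0,"ay":0,"az":0},{"x":0,"y":0,"z":0.11,"ax":0,"ay":0,"az":0},{"x":0,"y":0,"z":0.11,"ax":0,"ay":0,"az":0}]' 0 40
python3 -c "
from h import *
to((.466,.240,.021),97.4)
im=read_camera('side');cv2.imwrite('pics/s9.png',cv2.resize(im[130:230,220:350,::-1],None,fx=6,fy=6,interpolation=cv2.INTER_CUBIC))"
```

```text
t: 29.4
eef_pos: [0.4664, 0.238, 0.1749]
tool_rot: [-0.001, -0.064, 0.998, -0.001]
contact_force: [-0.0, -0.4, -1.8]
gripper_width: 0.497
grasp_force: 41.4
t: 30.0
eef_pos: [0.4679, 0.2393, 0.0673]
tool_rot: [0.001, -0.064, 0.998, 0.0]
contact_force: [0.5, -0.0, -0.8]
gripper_width: 0.497
grasp_force: 41.4
shift [0.0018 0.0009 0.0463] az -0.0015 | cur yaw 97.3 tilt 0.08 pos [0.4679 0.2393 0.0673] t 30.0 q [-0.82  0.47  0.28  2.06 -0.21  0.64  1.31]
```

View pics/s9.png

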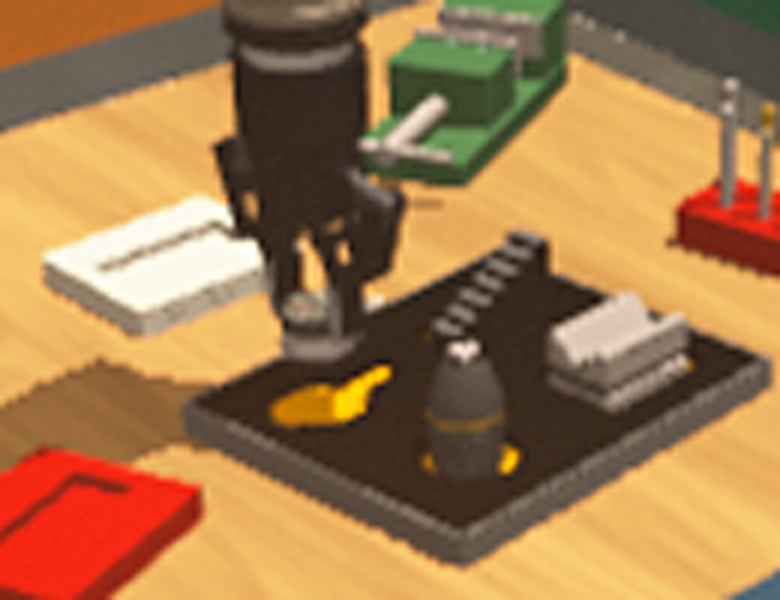

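The dial is held level, face up, with its head at crop (320,335) and its stem tip showing at (373,300). I check these against the expected projection.

```bash
python3 -c "
from h import *
c=camera_params('side');a=np.radians(7.4)
def pj(p):
  v=rot(c['attitude']).T@(np.array(p)-c['origin']);v=c['K']@(v*[1,-1,-1]);return ((v[:2]/v[2])-[220,130]+.5)*6-.5
h=np.array([.4679,.2393]);z=.0584
print('tip',pj([*(h+.055*np.array([np.cos(a),np.sin(a)])),z+.009]))
C=np.array([pj([*(h+.021*np.array([np.cos(t),np.sin(t)])),z]) for t in np.linspace(0,6.28,60)]);print('underside x',C[:,0].min(),C[:,0].max(),'ymax',C[:,1].max())"
```

```text
tip [385.05023371 296.55051971]
underside x 280.9811666885827 353.739460911012 ymax 360.6825373033362
```

```bash
python3 -m jog '[{"x":0.001,"y":0.001,"z":0.015,"ax":0,"ay":0,"az":0},{"x":0.001,"y":0.001,"z":0.028,"ax":0,"ay":0,"az":0},{"x":0.001,"y":0.001,"z":0.036,"ax":0,"ay":0,"az":0},{"x":0.001,"y":0.001,"z":0.041,"ax":0,"ay":0,"az":0},{"x":0.001,"y":0.001,"z":0.043,"ax":0,"ay":0,"az":0},{"x":0.001,"y":0.001,"z":0.043,"ax":0,"ay":0,"az":0},{"x":0.001,"y":0.001,"z":0.043,"ax":0,"ay":0,"az":0}]' 0 40
python3 -m jog '[{"x":0,"y":0,"z":0.001,"ax":0,"ay":0,"az":0},{"x":0,"y":0,"z":0.002,"ax":0,"ay":0,"az":0},{"x":0,"y":0,"z":0.002,"ax":0,"ay":0,"az":0}]' 0 40
```

```text
t: 30.75
eef_pos: [0.466, 0.2408, 0.0236]
tool_rot: [0.0, -0.064, 0.998, 0.0]
contact_force: [0.3, 0.7, -1.4]
gripper_width: 0.491
grasp_force: 41.4
t: 31.05
eef_pos: [0.4657, 0.2407, 0.0213]
tool_rot: [-0.0, -0.065, 0.998, 0.0]
contact_force: [-0.3, 0.4, -0.7]
gripper_width: 0.498
grasp_force: 41.4
```

Free descent below the foam top. One more small step, then release.

```bash
python3 -m jog '[{"x":0,"y":0,"z":0.001,"ax":0,"ay":0,"az":0},{"x":0,"y":0,"z":0.001,"ax":0,"ay":0,"az":0}]' 0 40
python3 -m jog '[{"x":0,"y":0,"z":0,"ax":0,"ay":0,"az":0},{"x":0,"y":0,"z":0,"ax":0,"ay":0,"az":0},{"x":0,"y":0,"z":0,"ax":0,"ay":0,"az":0},{"x":0,"y":0,"z":0,"ax":0,"ay":0,"az":0},{"x":0,"y":0,"z":0,"ax":0,"ay":0,"az":0},{"x":0,"y":0,"z":0,"ax":0,"ay":0,"az":0},{"x":0,"y":0,"z":-0.02,"ax":0,"ay":0,"az":0},{"x":0,"y":0,"z":-0.05,"ax":0,"ay":0,"az":0},{"x":0,"y":0,"z":-0.1,"ax":0,"ay":0,"az":0},{"x":0,"y":0,"z":-0.15,"ax":0,"ay":0,"az":0},{"x":0,"y":0,"z":-0.18,"ax":0,"ay":0,"az":0},{"x":0,"y":0,"z":-0.18,"ax":0,"ay":0,"az":0}]' 1 40
python3 -m jog '[{"x":0,"y":0.05,"z":0,"ax":0,"ay":0,"az":0},{"x":0,"y":0.1,"z":0,"ax":0,"ay":0,"az":0},{"x":0,"y":0.15,"z":0,"ax":0,"ay":0,"az":0},{"x":0,"y":0.2,"z":0,"ax":0,"ay":0,"az":0},{"x":0,"y":0.25,"z":0,"ax":0,"ay":0,"az":0},{"x":0,"y":0.25,"z":0,"ax":0,"ay":0,"az":0},{"x":0,"y":0.25,"z":0,"ax":0,"ay":0,"az":0}]' 1 40
python3 -c "
from h import *
a=read_camera('top')[148:243,240:325,::-1];b=read_camera('side')[160:235,245:355,::-1]
a=cv2.resize(a,(425,475),interpolation=cv2.INTER_CUBIC);b=cv2.resize(b,None,fx=7,fy=7,interpolation=cv2.INTER_CUBIC)
cv2.imwrite('pics/f_t.png',a);cv2.imwrite('pics/f_s.png',b)"
```

```text
t: 31.25
eef_pos: [0.4658, 0.2408, 0.0209]
tool_rot: [-0.0, -0.064, 0.998, 0.0]
contact_force: [-2.9, -1.8, 6.1]
gripper_width: 0.495
grasp_force: 42.2
t: 32.45
eef_pos: [0.4683, 0.2421, 0.2049]
tool_rot: [0.004, -0.064, 0.998, 0.003]
contact_force: [0.4, 0.4, -0.9]
gripper_width: 0.998
grasp_force: 0.0
t: 33.15
eef_pos: [0.4322, 0.4894, 0.1984]
tool_rot: [-0.001, -0.066, 0.998, -0.001]
contact_force: [0.7, -0.9, 0.1]
gripper_width: 0.999
grasp_force: 0.0
```

View pics/f_t.png

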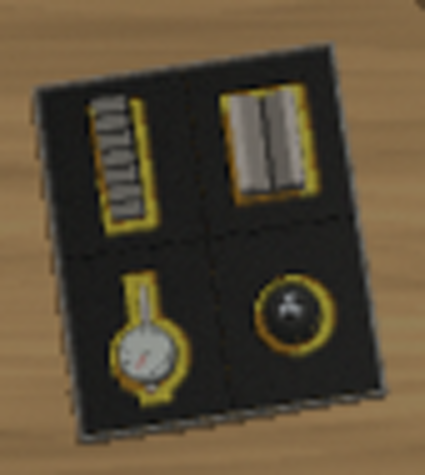

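View pics/f_s.png

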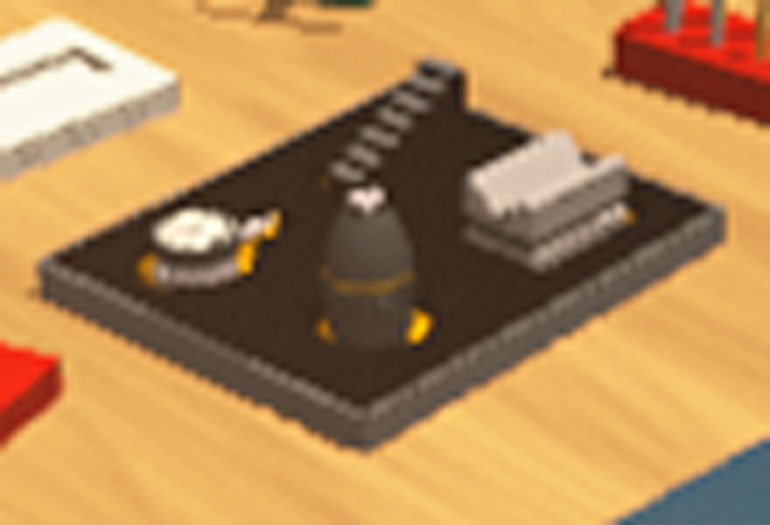

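Both views show all four tools seated, with yellow showing around each: step block (118,160), V-block (268,142), dial (145,350) with its stem in the slot, and chuck (292,315) standing jaws up. The arm is clear of everything.

```bash
python3 -c "
from station import *
print(hand_in())"
```

```text
the job is handed in; nothing more can be done
None
```

All four tools are down in their cut-outs, right way up by the last top and side pictures; the bottle and screwdriver were left alone, and the job was handed in at about 33 s.

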